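# Clip a sample slide for its reading, then free it

## Task

One of the two small white slide readers on the bench has a framed slide lying in it, with its clip swung aside. Swing that reader's clip around its screw all the way in to its stop, so that it lies on the slide's edge, and let go of it for three seconds while the slide is read; then swing the clip well clear of the slide again, about as far out as it was, and let go. Leave the slide lying in its nest, and leave the empty reader's clip as it is.

Things in the scene. Friction and masses are not known exactly. Their poses are not given: they have to be found in the camera images.
- clip (a joint): Angle (rad) of the flat steel clip on the reader that holds the slide, about its upright screw. 0 = fully in at its stop, tip 18 mm in over the slide's end edge; it grows as the clip swings out, CLOCKWISE seen from above, to a stop at 1.8. Starts at 0.9 to 1.5; above 0.4 nothing is over the slide. Friction (1 N at the knob) keeps it where it is left; no spring-back.
- clip_knob (a point): Point in that clip's upright black knob (14 mm across, top 72 mm above the bench), on its axis, 10 mm below its top. It turns with the clip: x points along the strip from screw to tip, z up. Screw axis 50 mm from the knob's axis along -x, tip 74 mm from the screw. Steel strip 12 mm wide, 3 thick, its top 40 mm above the bench. Reader: fixed white block 160 x 170 mm, top at 30 mm.
- slide_center (a point): Centre of the loose framed slide (white frame 50 x 76 x 5 mm, glass window with a small brown specimen, 30 g) in the shallow nest (3 mm rims) on the reader's top. Its y axis is the long side; the clip comes onto its +y end. Slide top 35 mm above the bench; the strip passes 2 mm over it.
- idle_clip_knob (a point): The same point on the knob of the identical clip of the second, empty reader; not to be moved.
Mind the look-alikes: they are no part of the job. What is shaped like the part that bears clip but orange or yellow is not meant.

How it is judged:
On the way, in this order (a step that is already met when the one before it is completed fails the run):
1. the clip of the loaded reader is swung in onto the slide's edge (within 0.2 rad of its stop) and let go, nothing touched, for at least 2 s (value of joint clip below 0.2 rad and contact force between the fingers and anything else below 0.5 N), for 2 s.
2. the clip is swung clear of the slide again (beyond 0.55 rad) (value of joint clip above 0.55 rad), for 0.1 s.
At the end, for the whole second after the job is handed in: The clip has been on the slide and released for 2 s, and now stands clear, more than 0.55 rad out from its stop; the slide lies within 12 mm of where it was and the empty reader's knob within 15 mm of where it was (value of joint clip above 0.55 rad and distance of slide_center from where it was at the start of the episode below 0.012 m and distance of idle_clip_knob from where it was at the start of the episode below 0.015 m); the robot touches nothing.
It fails at once if the slide is knocked or lifted out of its nest (moved more than 15 mm) (distance of slide_center from where it was at the start of the episode above 0.015 m).
It fails at once if the empty reader's clip is swung (its knob moved more than 15 mm) (distance of idle_clip_knob from where it was at the start of the episode above 0.015 m).
It also fails if it takes over 64 s, if anything falls off the work surface, if the arm or the gripper's body presses on something with over 40 N, if the wrist force passes 120 N, or if a joint passes its speed limit or range.

## Robot

A 7-joint arm with a two-finger parallel gripper is mounted at the origin on the work surface. World frame = base frame: x ahead of the robot, y to its left, z up, the work surface at z = 0. Lengths are in m, angles in rad, forces in N, time in s.
With the tool pointing down it reaches from about 0.4 to 0.85 m from the base axis. Payload 4.5 kg.
Tool frame: the origin (TCP) lies on the centre line of the jaws, within the pads' length; the fingertips stand ahead of it and the grasp point (between the pads) lies 2 mm behind it (arm.tip_extent is the x of the fingertips in the tool frame, in m); x points along the fingers, y is the direction in which the jaws open and shut, and the axes are right-handed (so a half turn about x gives the same grasp; the last joint's range is limited). The gripper opens to 88 mm and grips with 3 to 60 N. Pads are 18 mm wide; open, the fingers measure 123 mm over their backs; the gripper's body (75 mm by 187 mm) begins 45 mm behind the grasp point.
Start: joints at [1.14, 0.689, -0.195, 1.565, 0.157, 0.902, -0.215], TCP at [0.28, -0.559, 0.256] pointing down, gripper open.
Joint ranges: [-3.01, 3.01], [-0.46, 2.08], [-1.47, 1.51], [0.13, 2.56], [-1, 4.14], [0.04, 2.09], [-2.66, 2.66]. Speed limits (rad/s): [2.57, 2.57, 3.14, 3.14, 3.14, 3.14, 3.14].

## Interface

Orientations are given as a rotation vector (axis times angle).
In Python, from bench import arm, vision, finder gives the robot as it stands.
- The arm moves only by the tool step_arm, never from a script. Its argument "moves" is a list of rows, each a list of 7 numbers: the turn, a rotation vector about the world's x, y, z scaled (see below), then the shift along the world's x, y, z scaled (see below), then the finger opening in mm, from 0 to 88.1. In form: [[ax, ay, az, tx, ty, tz, fingers], ...]. A call has 1 to 12 rows; each row shifts and turns the pose as measured when the row begins; what a row does not reach is not made up. The controller multiplies each number of a shift by 25 mm and each number of a turn by 5 degrees. A row lasts 1/8 s, in which the tool goes at most 62.5 mm and 10.7 degrees, less where a joint would pass 70% of its speed; a pose out of reach is approached as far as the arm can. A call with a number of a shift or a turn outside -1 to 1 is refused whole. A call with a gripper value outside its range is refused whole. The fingers move at their own pace and stop on an object; "squeeze" is the grip in N (left out, the last holds). Time passes only in rows, so rows that do not move let the fingers close. It gives the time, the measured TCP pose, the force and the opening at its end, in the units of the state.
- arm.state(): the state, without advancing time (a new reading comes with each control period).
- vision.camera(name): name is "scene" or "top" or "wrist"; returns (picture, depth): 384x512x3 uint8, red, green, blue; 384x512 float32, m along the optical axis (not along the pixel's ray), 0 where there is no reading.
- vision.get_calibration(name): a dict with "mtx" (3x3 intrinsics, pixels), "R" (3x3) and "t" (3): a world point X has camera coordinates R X + t. Camera axes: x right, y down, z forward; pixel columns grow to the right and rows downward; lengths in m; the calibration is good to about 2 mm. A picture is of the moment at which its call begins: read the wrist's pose just before it. get_calibration takes no time and is no camera call; for the wrist camera it gives the pose at the moment of the call.
- arm.sign_off(): hands the job in, once; it reports no verdict.
Trained networks look in the newest picture that a camera, given by its name, has taken for a name from the list of things; names that differ only in an ending like _2 or _b are one class to them, and where a whole thing is asked for, a point or a joint stands for the part that bears it (a point fixed in the world has none). Each returns a list of dicts, best first, with "score" (0 to 1); they miss things now and then, are a little off and sometimes report something else, mostly with a low value. They report only what shows in the picture. A call takes as long as a camera call. They do not tell look-alikes from the thing itself.
- finder.find_in(camera, query): "position" ([column, row] in pixels, amid what is visible of it).
- finder.outline_of(camera, query): "region" (384x512 bool, what is visible of it) and "position" ([column, row] in pixels, amid what is visible of it).
The state is a dict: "time_s": time; "q": joint angles; "qvel": joint speeds; "effort": joint torques, N m; "tool_pos": TCP position; "tool_rot": TCP orientation; "contact_force": force on the tool from outside, world axes, zero at the start; "torque": the same for the moment, N m; "grip_width": finger opening in m.
Only numpy, scipy, OpenCV 4.12 (cv2) and the standard library are available. Lean on these libraries where they do the work, as an engineer would, in place of code of your own. Each camera call takes 0.05 s, during which the arm holds its last target. There are 200 camera calls.

## Working session

There is one attempt and no reset: what is moved stays moved. The work goes in short steps, Python scripts to look and compute and a tool call to move; the robot and the scene stay as the last step left them, time stands still between calls to the robot, and variables do not carry over. Pictures are saved under pics/ and viewed, about 8 in all and at most 12, crops included, and the job is handed in when it is done.

Besides the shell and the picture viewer there is one more tool, called after "Request:" in YAML: its name, and indented under it one key for each argument. step_arm: Moves the arm, as the interface text tells. Its arguments: {"type":"object","properties":{"moves":{"type":"array","items":{"type":"array","items":{"type":"number"}}},"squeeze":{"type":"number"}},"required":["moves"]}

```bash
mkdir -p pics
cat > h.py <<'E'
import numpy as np, cv2
from bench import arm, vision, finder
def pt(cam,uv,depth,z=None):
    c=vision.get_calibration(cam);K,R,t=map(np.array,(c["mtx"],c["R"],c["t"]))
    r=np.linalg.inv(K)@[uv[0],uv[1],1]; o=-R.T@t; d=R.T@r
    if z is not None: return o+d*((z-o[2])/d[2])
    return o+d*depth[int(round(uv[1])),int(round(uv[0]))]
def save(n,p,roi=None,s=1):
    if roi: p=p[roi[1]:roi[3],roi[0]:roi[2]]
    cv2.imwrite("pics/"+n,cv2.resize(p[...,::-1],None,fx=s,fy=s,interpolation=cv2.INTER_CUBIC))
E
python3 - <<'E'
from h import *
s=arm.state();print(s,arm.tip_extent)
for cam in("top","scene"):
    p,d=vision.camera(cam);save(cam+"0.png",p,s=1.5)
    for q in("clip_knob","slide_center","idle_clip_knob","clip"):
        for f in finder.find_in(cam,q)[:4]:
            print(cam,q,round(f["score"],2),np.round(f["position"]),pt(cam,f["position"],d).round(3))
E
```

```text
{'time_s': 0.0, 'q': array([ 1.13981351,  0.68996753, -0.19452317,  1.56635965,  0.15732078,
        0.90249006, -0.21508917]), 'qvel': array([ 0.00068918,  0.00037687,  0.00023285, -0.00015353,  0.00048333,
        0.00053634, -0.00046336]), 'effort': array([-5.39447228e-04, -5.27552927e+01, -1.26729079e+00, -1.53424501e+01,
       -5.27052570e-02,  6.58135643e-03,  1.72115138e-04]), 'tool_pos': array([ 0.2798285 , -0.55817851,  0.25491635]), 'tool_rot': array([ 1.96284191,  0.46655314, -1.96397341]), 'contact_force': array([-0.39657706,  1.48667868, -0.59355125]), 'torque': array([ 0.02516154,  0.01515756, -0.0217516 ]), 'grip_width': 0.08796634535851112} 0.017
top clip_knob 0.55 [165. 148.] [0.491 0.266 0.029]
top clip_knob 0.52 [346. 250.] [ 0.202 -0.238  0.042]
top slide_center 0.94 [197. 153.] [0.475 0.173 0.029]
top idle_clip_knob 0.47 [284. 135.] [ 0.526 -0.072  0.041]
top clip 0.67 [166. 149.] [0.485 0.26  0.042]
top clip 0.55 [348. 248.] [ 0.21  -0.245  0.034]
scene clip_knob 0.68 [425. 168.] [0.13  0.335 0.03 ]
scene clip_knob 0.67 [366. 238.] [0.481 0.251 0.039]
scene slide_center 0.56 [333. 229.] [0.473 0.174 0.032]
scene idle_clip_knob 0.77 [230. 213.] [ 0.523 -0.063  0.039]
scene clip 0.52 [426. 170.] [0.142 0.338 0.03 ]
scene clip 0.49 [371. 235.] [0.477 0.261 0.048]
```

View pics/top0.png

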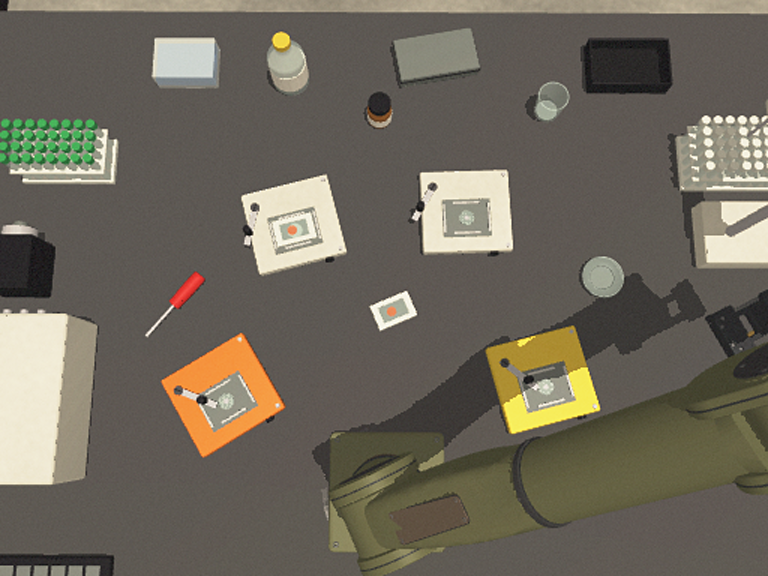

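Run:
```python
from h import *
p,d=vision.camera("top");save("crop1.png",p,(120,90,320,220),4)
np.save("d.npy",d);np.save("p.npy",p)
for q in("clip_knob","slide_center","clip"):
    for f in finder.outline_of("top",q)[:3]:
        m=f["region"];r=cv2.minAreaRect(np.argwhere(m)[:,::-1].astype(np.float32))
        print(q,f["score"],f["position"],m.sum(),r)
        print([pt("top",c,d,.035).round(3) for c in cv2.boxPoints(r)])
```

```text
clip_knob 0.63 [348.4, 250.9] 118 ((346.691162109375, 248.6245880126953), (29.371135711669922, 5.659417152404785), 38.290164947509766)
[array([ 0.226, -0.205,  0.035]), array([ 0.238, -0.215,  0.035]), array([ 0.189, -0.276,  0.035]), array([ 0.177, -0.266,  0.035])]
clip_knob 0.61 [126.4, 262.9] 95 ((128.6634063720703, 264.229248046875), (26.400665283203125, 4.050895690917969), 24.775142669677734)
[array([0.174, 0.384, 0.035]), array([0.184, 0.38 , 0.035]), array([0.155, 0.314, 0.035]), array([0.145, 0.318, 0.035])]
slide_center 0.94 [199.1, 155.2] 417 ((195.9117889404297, 152.14707946777344), (16.734956741333008, 25.951311111450195), 75.96376037597656)
[array([0.492, 0.218, 0.035]), array([0.51 , 0.147, 0.035]), array([0.463, 0.135, 0.035]), array([0.444, 0.205, 0.035])]
clip 0.67 [128.6, 262.5] 163 ((129.0, 264.5), (30.009363174438477, 6.74995756149292), 25.463346481323242)
[array([0.173, 0.389, 0.035]), array([0.189, 0.382, 0.035]), array([0.155, 0.307, 0.035]), array([0.139, 0.314, 0.035])]
clip 0.5 [167.4, 151.4] 93 ((166.2382049560547, 148.69956970214844), (5.234623908996582, 26.914304733276367), 13.392498016357422)
[array([0.451, 0.275, 0.035]), array([0.527, 0.26 , 0.035]), array([0.524, 0.246, 0.035]), array([0.447, 0.26 , 0.035])]
clip 0.44 [348.3, 248.1] 150 ((346.4199523925781, 248.43997192382812), (29.999996185302734, 6.59999942779541), 36.86989974975586)
[array([ 0.225, -0.202,  0.035]), array([ 0.239, -0.214,  0.035]), array([ 0.19 , -0.277,  0.035]), array([ 0.176, -0.266,  0.035])]
```

View pics/crop1.png

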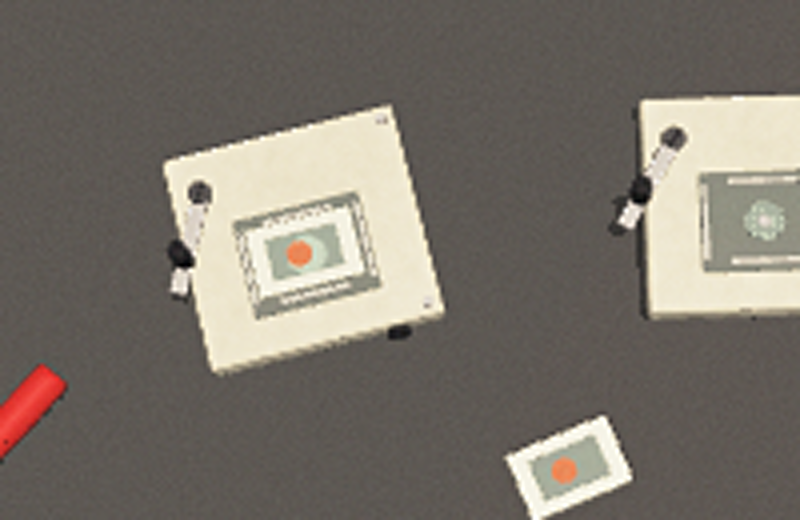

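The candidates for the clip are:
- White reader at px (197,153), clip at (166,149). It holds a framed slide.
- White reader at px (310,141). It is empty.
- Orange reader at (150,264) and yellow reader at (362,253). These are look-alikes.
- A stray slide on the bench at (262,207).

The target is the left white reader: its nest holds a slide and its clip is swung aside. The crop confirms this, with the screw at px (170,137.5) and the knob top at (165,153).

```bash
cat >> h.py <<'E'
from scipy.spatial.transform import Rotation as Ro
def jaw():
    s=arm.state();M=Ro.from_rotvec(s["tool_rot"]).as_matrix()
    return s,M
E
python3 - <<'E'
from h import *
s,M=jaw();print(M.round(3),s["tool_pos"])
S=pt("top",(170,137.5),None,.043);k=pt("top",(165,153.2),None,.072);t=pt("top",(164.7,162.5),None,.04)
print(S,k,t,np.linalg.norm((k-S)[:2]),np.linalg.norm((t-S)[:2]),np.degrees(np.arctan2(*(k-S)[[1,0]])),np.degrees(np.arctan2(*(t-S)[[1,0]])))
print(vision.get_calibration("wrist"))
E
```

```text
[[ 0.     0.448 -0.894]
 [-0.    -0.894 -0.448]
 [-1.     0.    -0.   ]] [ 0.28018312 -0.55871725  0.25573498]
[0.51772032 0.24949803 0.043     ] [0.46417681 0.25640639 0.072     ] [0.44568682 0.26218628 0.04      ] 0.05398734388661494 0.07314244336313656 172.64813601451573 170.0101848040726
{'mtx': array([[324.02397377,   0.        , 252.71141004],
       [  0.        , 324.02397377, 188.6967084 ],
       [  0.        ,   0.        ,   1.        ]]), 'R': array([[ 4.49273101e-01, -8.93394455e-01, -1.68839940e-04],
       [-8.56685013e-01, -4.30866140e-01,  2.83628558e-01],
       [-2.53464928e-01, -1.27282039e-01, -9.58934207e-01]]), 't': array([-0.62456998, -0.04046911,  0.38906793])}
```

Request:
step_arm:
  moves:
    - [0,0,0,0.5,1,0,60]
    - [0,0,0,0.5,1,0,60]
    - [0,0,0,0.5,1,0,60]
    - [0,0,0,0.5,1,0,60]
    - [0,0,0,0.5,1,0,60]
    - [0,0,0,0.5,1,0,60]
    - [0,0,0,0.5,1,0,60]
    - [0,0,0,0.5,1,0,60]
    - [0,0,0,0.5,1,0,60]
    - [0,0,0,0.5,1,0,60]
    - [0,0,0,0.5,1,0,60]
    - [0,0,0,0.5,1,0,60]

```text
time_s: 2.2
tool_pos: [0.4335, -0.2522, 0.2571]
tool_rot: [1.967, 0.454, -1.962]
contact_force: [0.9, 0.6, 0.6]
grip_width: 0.06
```

Request:
step_arm:
  moves:
    - [0,0,-0.6,0.1,1,0,40]
    - [0,0,-0.6,0.1,1,0,40]
    - [0,0,-0.6,0.1,1,0,40]
    - [0,0,-0.6,0.1,1,0,40]
    - [0,0,-0.6,0.1,1,0,40]
    - [0,0,-0.6,0.1,1,0,40]
    - [0,0,-0.6,0.1,1,0,40]
    - [0,0,-0.6,0.1,1,0,40]
    - [0,0,-0.6,0.1,1,0,40]
    - [0,0,-0.6,0.1,1,0,40]
    - [0,0,-0.6,0.1,1,0,40]
    - [0,0,-0.6,0.1,1,0,40]

```text
time_s: 3.7
tool_pos: [0.4676, 0.0588, 0.2594]
tool_rot: [-2.135, 0.208, 2.116]
contact_force: [0.7, -0.2, -0.9]
grip_width: 0.0399
```

Request:
step_arm:
  moves:
    - [0,0,0,0,1,0,40]
    - [0,0,0,0,1,0,40]
    - [0,0,0,0,1,0,40]
    - [0,0,0,0,1,0,40]
    - [0,0,0,0,1,0,40]
    - [0,0,0,0,1,0,40]
    - [0,0,0,0,1,0,40]
    - [0,0,0,0,0,0,40]

```text
time_s: 4.7
tool_pos: [0.468, 0.2432, 0.2606]
tool_rot: [-2.14, 0.199, 2.114]
contact_force: [0.0, -0.4, 0.9]
grip_width: 0.0402
```

Run:
```python
from h import *
s,M=jaw();print(s["tool_pos"],M.round(3)[:,1])
p,d=vision.camera("wrist");save("w1.png",p,s=1.5);np.save("wd.npy",d)
for q in("clip_knob","slide_center","clip"):
    for f in finder.find_in("wrist",q)[:3]: print(q,f["score"],f["position"],pt("wrist",f["position"],d).round(3),pt("wrist",f["position"],d,.07).round(3))
```

```text
[0.46800852 0.24320121 0.26062087] [-0.182 -0.983  0.002]
clip_knob 0.84 [236.8, 147.0] [0.489 0.252 0.04 ] [0.494 0.25  0.07 ]
slide_center 0.71 [313.2, 144.2] [0.476 0.169 0.033] [0.482 0.175 0.07 ]
clip 0.93 [238.1, 148.0] [0.488 0.25  0.04 ] [0.493 0.248 0.07 ]
```

View pics/w1.png

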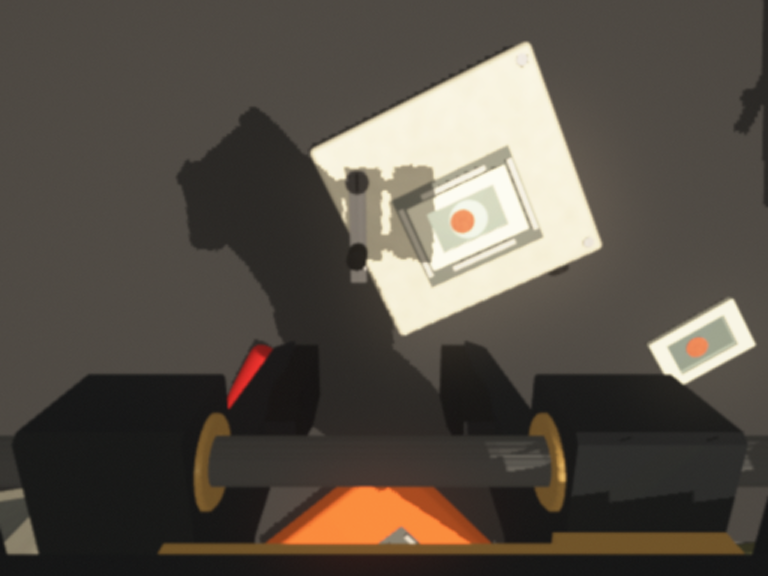

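The wrist view shows the loaded reader with its slide. The screw is at px (238,121), the knob at about (238,170), and the tip at (239,187).

Run:
```python
from h import *
d=np.load("wd.npy")
P=[(u,v,*pt("wrist",(u,v),d)) for u in range(215,262) for v in range(110,195)]
P=np.array(P)
for lo,hi in((.063,.08),(.045,.063)):
    m=P[(P[:,4]>lo)&(P[:,4]<hi)];print(len(m),m.mean(0).round(4),m.min(0).round(3),m.max(0).round(3))
print("screw",pt("wrist",(238,121.3),d),pt("wrist",(238,121.3),d,.043),"tip",pt("wrist",(239,187.5),d,.04))
sl=[pt("wrist",(u/1.5,v/1.5),d,.035) for u,v in((440,272),(405,213),(510,165),(533,220))];print(np.round(sl,3))
```

```text
Traceback (most recent call last):
  File "h.py", line 4, in pt
    c=vision.get_calibration(cam);K,R,t=map(np.array,(c["mtx"],c["R"],c["t"]))
ValueError: time passes only in moves, steps and waits
```

```bash
sed -i 's/^def pt(/C={}\ndef pt(/; s/c=vision.get_calibration(cam);/c=C.get(cam) or C.setdefault(cam,vision.get_calibration(cam));/' h.py
python3 - <<'E'
from h import *
d=np.load("wd.npy")
P=[(u,v,*pt("wrist",(u,v),d)) for u in range(215,262) for v in range(110,195)]
P=np.array(P)
for lo,hi in((.063,.08),(.045,.063)):
    m=P[(P[:,4]>lo)&(P[:,4]<hi)];print(len(m),m.mean(0).round(4),m.min(0).round(3),m.max(0).round(3))
print("screw",pt("wrist",(238,121.3),d),pt("wrist",(238,121.3),d,.043),"tip",pt("wrist",(239,187.5),d,.04))
sl=[pt("wrist",(u/1.5,v/1.5),d,.035) for u,v in((440,272),(405,213),(510,165),(533,220))];print(np.round(sl,3))
E
```

```text
158 [2.369747e+02 1.726139e+02 4.685000e-01 2.543000e-01 7.110000e-02] [2.30e+02 1.66e+02 4.61e-01 2.48e-01 6.30e-02] [2.43e+02 1.80e+02 4.75e-01 2.61e-01 7.40e-02]
50 [2.3856e+02 1.5664e+02 4.8100e-01 2.5090e-01 5.2400e-02] [2.32e+02 1.15e+02 4.67e-01 2.41e-01 4.50e-02] [2.44e+02 1.70e+02 5.23e-01 2.60e-01 6.20e-02]
screw [0.51638569 0.24468358 0.04297043] [0.51638751 0.24468204 0.043     ] tip [0.44455573 0.25824123 0.04      ]
[[0.439 0.197 0.035]
 [0.488 0.215 0.035]
 [0.507 0.136 0.035]
 [0.465 0.124 0.035]]
```

Request:
step_arm:
  moves:
    - [0,0,0,0,0.45,-1,40]
    - [0,0,0,0,0,-1,40]
    - [0,0,0,0,0,-1,40]
    - [0,0,0,0,0,-1,40]
    - [0,0,0,0,0,-1,40]
    - [0,0,0,0,0,-0.6,40]
    - [0,0,0,0,0,0,40]

```text
time_s: 5.78
tool_pos: [0.4716, 0.2418, 0.1186]
tool_rot: [-2.135, 0.223, 2.101]
contact_force: [0.5, 0.1, -0.2]
grip_width: 0.04
```

Request:
step_arm:
  moves:
    - [0,0,0,-0.15,0.55,0,40]
    - [0,0,0,0,0,0,40]
    - [0,0,0,0,0,-0.5,40]
    - [0,0,0,0,0,0,40]

```text
time_s: 6.28
tool_pos: [0.4689, 0.2576, 0.1077]
tool_rot: [-2.138, 0.219, 2.096]
contact_force: [-0.1, -0.6, 1.3]
grip_width: 0.04
```

Request:
step_arm:
  moves:
    - [0,0,0,0,-0.12,-0.6,40]
    - [0,0,0,0,0,-0.6,40]
    - [0,0,0,0,0,-0.5,40]
    - [0,0,0,0,0,-0.3,40]
    - [0,0,0,0,0,0,40]

```text
time_s: 6.9
tool_pos: [0.4684, 0.2534, 0.0531]
tool_rot: [-2.137, 0.222, 2.098]
contact_force: [1.4, -0.2, 0.4]
grip_width: 0.0402
```

Request:
step_arm:
  moves:
    - [0,0,0,0,0.05,0.45,26]
    - [0,0,0,0,0,0,24]
    - [0,0,0,0,0,0,24]
    - [0,0,0,0,0,0,24]

```text
time_s: 7.4
tool_pos: [0.4693, 0.2553, 0.0666]
tool_rot: [-2.139, 0.22, 2.095]
contact_force: [-0.8, 1.3, -0.6]
grip_width: 0.0239
```

```bash
cat > plan.py <<'E'
from h import *
import sys
s,M=jaw();S=np.array([.5165,.2447]);p=s["tool_pos"][:2]-S
a=np.degrees(np.arctan2(p[1],p[0]))%360;j=np.degrees(np.arctan2(M[1,1],M[0,1]))
print("tcp",s["tool_pos"].round(4),"r",np.hypot(*p).round(4),"ang",a.round(1),"jaw",j.round(1),"F",s["contact_force"].round(1),s["grip_width"])
for b in range(165,245,5):
    c=S+.05*np.array([np.cos(np.radians(b)),np.sin(np.radians(b))]);print(b,c.round(4),end=" ")
E
python3 plan.py
```

```text
tcp [0.4693 0.2553 0.0666] r 0.0484 ang 167.3 jaw -101.6 F [-0.8  1.3 -0.6] 0.023925999179011937
165 [0.4682 0.2576] 170 [0.4673 0.2534] 175 [0.4667 0.2491] 180 [0.4665 0.2447] 185 [0.4667 0.2403] 190 [0.4673 0.236 ] 195 [0.4682 0.2318] 200 [0.4695 0.2276] 205 [0.4712 0.2236] 210 [0.4732 0.2197] 215 [0.4755 0.216 ] 220 [0.4782 0.2126] 225 [0.4811 0.2093] 230 [0.4844 0.2064] 235 [0.4878 0.2037] 240 [0.4915 0.2014]
```

Request:
step_arm:
  moves:
    - [0,0,0.9,-0.03,-0.16,0,24]
    - [0,0,0.9,-0.03,-0.16,0,24]
    - [0,0,0.9,-0.03,-0.16,0,24]
    - [0,0,0.9,-0.03,-0.16,0,24]
    - [0,0,0.9,0.02,-0.17,0,24]
    - [0,0,0.9,0.04,-0.17,0,24]
    - [0,0,0.9,0.05,-0.17,0,24]
    - [0,0,0,0,0,0,24]

```text
time_s: 8.4
tool_pos: [0.4715, 0.2306, 0.0672]
tool_rot: [2.053, 0.386, -1.997]
contact_force: [-1.1, 0.7, 1.1]
grip_width: 0.0239
```

```bash
python3 plan.py
```

```text
tcp [0.4715 0.2306 0.0672] r 0.0471 ang 197.4 jaw -69.0 F [-1.1  0.7  1.1] 0.023917671021937887
165 [0.4682 0.2576] 170 [0.4673 0.2534] 175 [0.4667 0.2491] 180 [0.4665 0.2447] 185 [0.4667 0.2403] 190 [0.4673 0.236 ] 195 [0.4682 0.2318] 200 [0.4695 0.2276] 205 [0.4712 0.2236] 210 [0.4732 0.2197] 215 [0.4755 0.216 ] 220 [0.4782 0.2126] 225 [0.4811 0.2093] 230 [0.4844 0.2064] 235 [0.4878 0.2037] 240 [0.4915 0.2014]
```

Request:
step_arm:
  moves:
    - [0,0,0.7,0,-0.17,0,24]
    - [0,0,0.7,0.03,-0.17,0,24]
    - [0,0,0.8,0.06,-0.16,0,24]
    - [0,0,0.8,0.08,-0.14,0,24]
    - [0,0,0.8,0.1,-0.13,0,24]
    - [0,0,0.8,0.11,-0.12,0,24]
    - [0,0,0.8,0.12,-0.11,0,24]
    - [0,0,0,0,0,0,24]

```text
time_s: 9.4
tool_pos: [0.4837, 0.2102, 0.0674]
tool_rot: [1.752, 0.797, -1.703]
contact_force: [-1.1, 0.1, 0.4]
grip_width: 0.0243
```

```bash
python3 plan.py
python3 - <<'E'
from h import *
p,d=vision.camera("wrist");save("w2.png",p,s=1.5)
E
```

```text
tcp [0.4837 0.2102 0.0674] r 0.0476 ang 226.4 jaw -41.6 F [-1.1  0.1  0.4] 0.0243230803666712
165 [0.4682 0.2576] 170 [0.4673 0.2534] 175 [0.4667 0.2491] 180 [0.4665 0.2447] 185 [0.4667 0.2403] 190 [0.4673 0.236 ] 195 [0.4682 0.2318] 200 [0.4695 0.2276] 205 [0.4712 0.2236] 210 [0.4732 0.2197] 215 [0.4755 0.216 ] 220 [0.4782 0.2126] 225 [0.4811 0.2093] 230 [0.4844 0.2064] 235 [0.4878 0.2037] 240 [0.4915 0.2014]
```

View pics/w2.png

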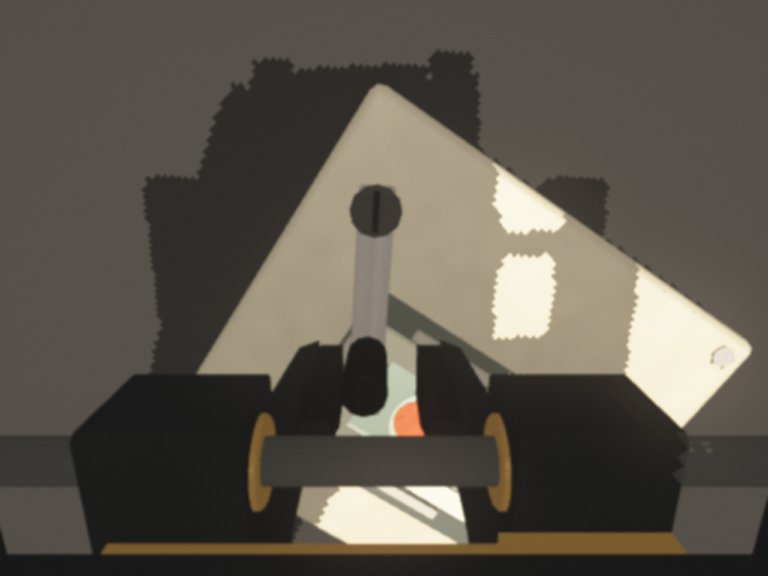

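The knob (px 365,380) follows between the fingers, against the trailing one. I'll keep pushing gently until the force shows the stop.

Request:
step_arm:
  moves:
    - [0,0,0.3,0.12,-0.1,0,24]
    - [0,0,0.3,0.12,-0.1,0,24]
    - [0,0,0,0,0,0,24]

```text
time_s: 9.82
tool_pos: [0.4889, 0.2054, 0.0673]
tool_rot: [1.713, 0.837, -1.668]
contact_force: [-0.9, 0.5, -0.4]
grip_width: 0.0239
```

Request:
step_arm:
  moves:
    - [0,0,0.3,0.12,-0.1,0,24]
    - [0,0,0.3,0.12,-0.1,0,24]
    - [0,0,0,0,0,0,24]

```text
time_s: 10.2
tool_pos: [0.4895, 0.2062, 0.0671]
tool_rot: [1.669, 0.892, -1.633]
contact_force: [0.5, -0.6, 0.2]
grip_width: 0.0242
```

Request:
step_arm:
  moves:
    - [0,0,0,0.15,-0.12,0,24]
    - [0,0,0,0.2,-0.17,0,24]

```text
time_s: 10.45
tool_pos: [0.4906, 0.2054, 0.0668]
tool_rot: [1.66, 0.911, -1.636]
contact_force: [-14.4, 10.5, 5.6]
grip_width: 0.024
```

```bash
python3 plan.py|head -1
python3 - <<'E'
from h import *
p,d=vision.camera("wrist");save("w3.png",p,s=1.5)
E
```

```text
tcp [0.4906 0.2054 0.0668] r 0.0471 ang 236.7 jaw -34.3 F [-14.4  10.5   5.6] 0.024033139433963957
```

View pics/w3.png

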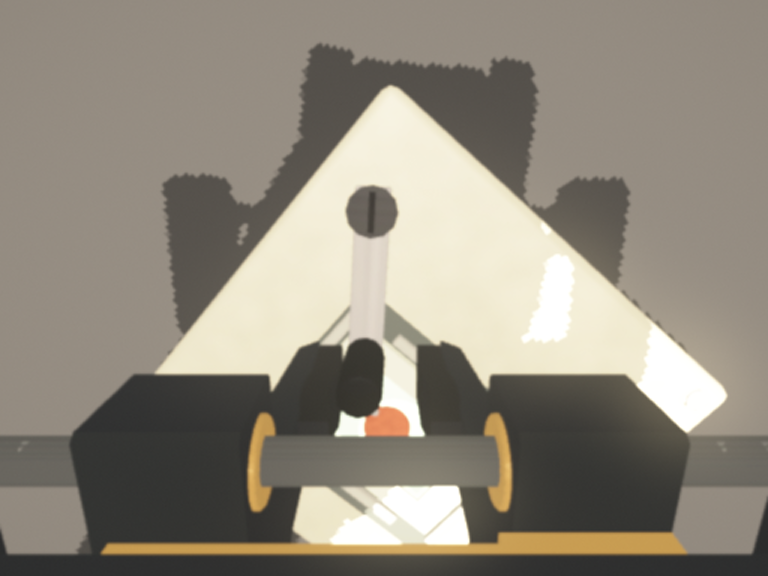

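The force has risen to 18 N against the stop. The clip points straight over the slide's edge. I'll open wide so nothing touches it, then wait.

Request:
step_arm:
  moves:
    - [0,0,0,-0.1,0.08,0,44]
    - [0,0,0,0,0,0,44]
    - [0,0,0,0,0,0,44]

```text
time_s: 10.88
tool_pos: [0.4895, 0.2064, 0.0668]
tool_rot: [1.661, 0.909, -1.635]
contact_force: [-1.2, -0.1, -0.4]
grip_width: 0.0439
```

```bash
python3 plan.py|head -1
python3 - <<'E'
from h import *
p,d=vision.camera("wrist");save("w4.png",p,s=1.5)
p,d=vision.camera("top");save("t4.png",p,(120,90,250,190),5)
E
```

```text
tcp [0.4895 0.2064 0.0668] r 0.0468 ang 234.8 jaw -34.4 F [-1.2 -0.1 -0.4] 0.04390528652963787
```

View pics/w4.png

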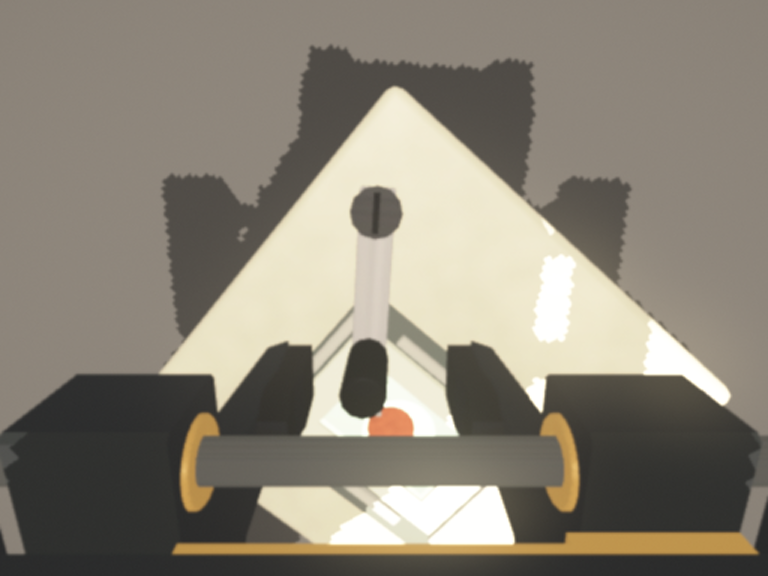

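The knob (px 362,380) now stands clear of both fingers. I'll hold here for over 3 s.

Request:
step_arm:
  moves:
    - [0,0,0,0,0,0,44]
    - [0,0,0,0,0,0,44]
    - [0,0,0,0,0,0,44]
    - [0,0,0,0,0,0,44]
    - [0,0,0,0,0,0,44]
    - [0,0,0,0,0,0,44]
    - [0,0,0,0,0,0,44]
    - [0,0,0,0,0,0,44]
    - [0,0,0,0,0,0,44]
    - [0,0,0,0,0,0,44]
    - [0,0,0,0,0,0,44]
    - [0,0,0,0,0,0,44]

```text
time_s: 12.48
tool_pos: [0.49, 0.2058, 0.0668]
tool_rot: [1.662, 0.907, -1.635]
contact_force: [0.7, -0.6, 0.3]
grip_width: 0.0439
```

Request:
step_arm:
  moves:
    - [0,0,0,0,0,0,44]
    - [0,0,0,0,0,0,44]
    - [0,0,0,0,0,0,44]
    - [0,0,0,0,0,0,44]
    - [0,0,0,0,0,0,44]
    - [0,0,0,0,0,0,44]
    - [0,0,0,0,0,0,44]
    - [0,0,0,0,0,0,44]
    - [0,0,0,0,0,0,44]
    - [0,0,0,0,0,0,44]
    - [0,0,0,0,0,0,44]
    - [0,0,0,0,0,0,44]

```text
time_s: 13.98
tool_pos: [0.4901, 0.2059, 0.0668]
tool_rot: [1.662, 0.907, -1.635]
contact_force: [-0.6, 0.5, -0.6]
grip_width: 0.0441
```

Request:
step_arm:
  moves:
    - [0,0,0,0,0,0,44]
    - [0,0,0,0,0,0,44]
    - [0,0,0,0,0,0,44]
    - [0,0,0,0,0,0,44]
    - [0,0,0,0,0,0,44]
    - [0,0,0,0,0,0,44]

```text
time_s: 14.72
tool_pos: [0.49, 0.2059, 0.0668]
tool_rot: [1.662, 0.907, -1.635]
contact_force: [0.4, -0.5, 0.2]
grip_width: 0.0435
```

```bash
python3 plan.py|head -1
```

```text
tcp [0.49   0.2059 0.0668] r 0.047 ang 235.7 jaw -34.4 F [ 0.4 -0.5  0.2] 0.043509953789632724
```

View pics/t4.png

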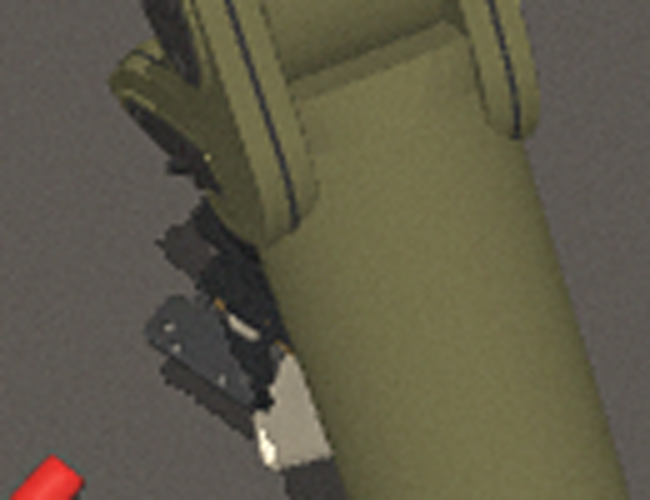

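The top view is blocked by the arm. The wrist view and the hard stop agree: the clip is at about 230° from about 168° at the start, so it turned about 1.07 rad. Next I'll swing it back out.

Request:
step_arm:
  moves:
    - [0,0,0,0,0,0,24]
    - [0,0,0,0,0,0,24]
    - [0,0,-0.8,-0.15,0.1,0,24]
    - [0,0,-0.8,-0.14,0.11,0,24]
    - [0,0,-0.8,-0.13,0.12,0,24]
    - [0,0,-0.8,-0.12,0.13,0,24]
    - [0,0,-0.9,-0.1,0.14,0,24]
    - [0,0,-0.9,-0.08,0.16,0,24]
    - [0,0,-0.9,-0.06,0.17,0,24]
    - [0,0,0,0,0,0,24]

```text
time_s: 15.98
tool_pos: [0.4709, 0.2267, 0.0666]
tool_rot: [2.018, 0.474, -1.969]
contact_force: [1.0, -0.5, -0.6]
grip_width: 0.0243
```

```bash
python3 plan.py|head -1
```

```text
tcp [0.4709 0.2267 0.0666] r 0.049 ang 201.5 jaw -65.1 F [ 1.  -0.5 -0.6] 0.024299845221374253
```

Request:
step_arm:
  moves:
    - [0,0,-0.9,-0.05,0.17,0,24]
    - [0,0,-0.9,-0.04,0.18,0,24]
    - [0,0,-0.9,-0.03,0.18,0,24]
    - [0,0,-0.9,-0.01,0.19,0,24]
    - [0,0,-0.9,0,0.19,0,24]
    - [0,0,-0.9,0.02,0.19,0,24]
    - [0,0,-0.9,0.03,0.19,0,24]
    - [0,0,-0.5,0.03,0.17,0,24]
    - [0,0,0,0,0,0,24]

```text
time_s: 17.1
tool_pos: [0.467, 0.2571, 0.0659]
tool_rot: [-2.149, 0.163, 2.102]
contact_force: [0.5, 0.0, -0.0]
grip_width: 0.0235
```

```bash
python3 plan.py|head -1
```

```text
tcp [0.467  0.2571 0.0659] r 0.051 ang 165.9 jaw -99.7 F [ 0.5  0.  -0. ] 0.023503107230616858
```

Request:
step_arm:
  moves:
    - [0,0,-0.3,0.03,0.15,0,24]
    - [0,0,0,0,0,0,44]
    - [0,0,0,0,-0.15,0,44]
    - [0,0,0,0,0,0,44]
    - [0,0,0,0,0,0.5,44]
    - [0,0,0,0,0,1,44]
    - [0,0,0,0,0,1,44]
    - [0,0,0,0,0,1,44]
    - [0,0,0,0,0,1,44]
    - [0,0,0,0,0,1,44]

```text
time_s: 18.35
tool_pos: [0.468, 0.2567, 0.2103]
tool_rot: [-2.136, 0.188, 2.086]
contact_force: [1.1, -0.9, -0.5]
grip_width: 0.0441
```

Request:
step_arm:
  moves:
    - [0,0,0,0,-1,0.5,44]
    - [0,0,0,0,-1,0.5,44]
    - [0,0,0,0,-1,0,44]
    - [0,0,0,0,-1,0,44]
    - [0,0,0,0,-1,0,44]
    - [0,0,0,0,-1,0,44]
    - [0,0,0,0,-1,0,44]
    - [0,0,0,0,-1,0,44]
    - [0,0,0,0,-1,0,44]
    - [0,0,0,0,-1,0,44]
    - [0,0,0,0,-1,0,44]
    - [0,0,0,0,0,0,44]

```text
time_s: 19.85
tool_pos: [0.468, -0.0263, 0.2492]
tool_rot: [-2.15, 0.179, 2.065]
contact_force: [0.3, -0.1, 0.6]
grip_width: 0.0436
```

Request:
step_arm:
  moves:
    - [0,0,0,0,-1,0,44]
    - [0,0,0,0,-1,0,44]
    - [0,0,0,0,-1,0,44]
    - [0,0,0,0,-1,0,44]
    - [0,0,0,0,-1,0,44]
    - [0,0,0,0,-1,0,44]
    - [0,0,0,0,-1,0,44]
    - [0,0,0,0,-1,0,44]
    - [0,0,0,0,0,0,44]
    - [0,0,0,0,0,0,44]

```text
time_s: 21.1
tool_pos: [0.4716, -0.2169, 0.2538]
tool_rot: [-2.163, 0.15, 2.065]
contact_force: [0.1, -0.0, -0.0]
grip_width: 0.044
```

Run:
```python
from h import *
p,d=vision.camera("top");save("t5.png",p,(110,90,350,220),3)
f=finder.outline_of("top","slide_center")[0];m=f["region"];r=cv2.minAreaRect(np.argwhere(m)[:,::-1].astype(np.float32));print(f["score"],r)
print(arm.state()["contact_force"])
```

```text
0.6 ((195.4412078857422, 152.7647247314453), (17.220027923583984, 26.678918838500977), 75.96376037597656)
[ 0.14186585  0.67199652 -0.65749358]
```

View pics/t5.png

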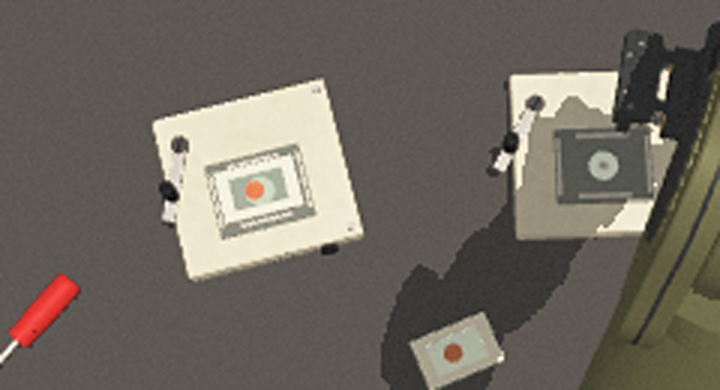

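The clip is back near its starting angle (knob at px (166,153)). The slide is still in its nest, and the idle clip is unchanged (knob at px (280,138)). Nothing touches the robot, so I'm handing in.

```bash
python3 -c "
from bench import arm
print(arm.sign_off())"
```

```text
the job is handed in; nothing more can be done
None
```

I swung the loaded white reader's clip in to its stop, let go of it for about 3.8 s, then swung it back out to about where it started. The job is handed in; it took about 21 s of the 64 s allowed, and no verdict is reported.

**Clip in:** The push met a hard stop at about 18 N. By my estimate from the tool position, the clip had turned about 1.07 rad from its start. The wrist picture then showed the knob clear of both fingers.

**Final check:** In the last top picture the clip stands clear, close to its starting angle. The slide lies in its nest, shifted less than 1 px (about 2 mm, within measuring error). The empty reader's clip looks unchanged by eye. Forces on the tool were at noise level.

**What failed:** The top view was blocked by the arm while the clip was on the slide, so I could only confirm that position from the wrist view and the force at the stop.

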